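# Square up a two-plate flow chip in a corner jig and bolt it

## Robot

A 6-joint arm with a two-finger parallel gripper is mounted at the origin on a cart in front of the work surface, level with it; the furniture and walls round the work are solid. World frame = base frame: x ahead of the robot, y to its left, z up, the work surface at z = 0. Lengths are in m, angles in rad, forces in N, time in s.
With the tool pointing down it reaches from about 0.3 to 0.775 m from the base axis. Payload 14.6 kg.
Tool frame: the origin (TCP) lies between the finger pads; the fingertips stand 22 mm ahead of it and the grasp point (between the pads) lies 3 mm ahead of it (ctrl.tip_reach is the distance from the TCP to the fingertips, in m); z points along the fingers, y is the direction in which the jaws open and shut (so a half turn about z gives the same grasp; the last joint's range is limited). The gripper opens to 94 mm and grips with 3 to 60 N. Pads are 16 mm wide; open, the fingers measure 119 mm over their backs; the gripper's body (75 mm by 177 mm) begins 78 mm behind the grasp point.
Start: joints at [-1.323, 0.3, 1.521, -0, 1.321, -0.067], TCP at [0.17, -0.523, 0.227] pointing down, gripper open.
Joint ranges: [-3.03, 3.03], [-0.79, 2.21], [0.23, 2.52], [-1.04, 4.18], [0, 3.07], [-2.55, 2.55]. Speed limits (rad/s): [2.22, 2.22, 2.57, 3.14, 3.14, 3.14].

## Interface

Orientations are given as [roll, pitch, yaw] about the fixed x, y, z axes, in that order (R = Rz(yaw) Ry(pitch) Rx(roll)).
In Python, from station import ctrl gives the robot as it stands. The module is installed in compiled form; this text tells all that it offers.
- The arm moves only by the shell command python3 -m creep 'ROWS' [OPENING] [FORCE]. ROWS is a JSON object of lists of equal length, an entry for each row: "xyz": the shift along the tool's x, y, z in mm, a list of three; "spin": the turn about the tool's z in rad. In form: {"xyz": [[tx, ty, tz], ...], "spin": [spin, ...]}. A call has 1 to 5 rows; each row shifts and turns the commanded pose from where the row before left it, along the tool's axes as they then stand; what a row does not reach is not made up. A row lasts 1/8 s, in which the tool goes at most 62.5 mm and 10.7 degrees, less where a joint would pass 70% of its speed; a pose out of reach is approached as far as the arm can. A call with a gripper value outside its range is refused whole. OPENING is the finger opening in mm, from 0 to 94, set as the call begins (- or left out, the last holds). The fingers move at their own pace and stop on an object; FORCE is the grip in N (left out, the last holds). Time passes only in rows, so rows that do not move let the fingers close. It gives the time, the measured TCP pose, the force and the opening at its end, in the units of the state.
- ctrl.get_obs(): the state, without advancing time (a new reading comes with each control period).
- ctrl.camera(name): name is "scene" or "top"; returns the picture (420x560x3 uint8, red, green, blue); there is no depth.
- ctrl.camera_model(name): a dict with "fx", "fy", "cx", "cy" (pixels), "R" (3x3) and "t" (3): a world point X has camera coordinates R X + t. Camera axes: x right, y down, z forward; pixel columns grow to the right and rows downward; lengths in m; the calibration is good to about 2 mm. A picture is of the moment at which its call begins. camera_model takes no time and is no camera call.
- ctrl.hand_in(): hands the job in, once; it reports no verdict.
The state is a dict: "time_s": time; "qpos": joint angles; "joint_vel": joint speeds; "tau": joint torques, N m; "ee_pos": TCP position; "eef_rot": TCP orientation; "force": force on the tool from outside, world axes, zero at the start; "moment": the same for the moment, N m; "grip_width": finger opening in m.
Only numpy, scipy, OpenCV 4.12 (cv2) and the standard library are available. Lean on these libraries where they do the work, as an engineer would, in place of code of your own. Each camera call takes 0.05 s, during which the arm holds its last target.

## Task

Make up the flow chip in the blue corner jig: lay the white channel plate flat on the nest with its long side along the long fence, lay the orange cover plate on top of it the same way, and bring both plates flush against both fences. Then, with the stack squared, push the bolt with the red knob fully home over it. Leave the other things on the bench where they are.

Things in the scene. Friction and masses are not known exactly. Their poses are not given: they have to be found in the camera images.
- jig: Corner jig fixed to the worktop, blue base, two aluminium fences with tops at 35 mm. Origin on the worktop straight below the fences' inner corner; x along the long fence away from the corner, z up; the plates lie on the -y side of the long fence. Nest surface at z = 14 mm: a block to x = 52 mm (y -65 to 15), then a tongue (x 50 to 106, y -48 to -12 mm) with finger room on both sides.
- jig_corner (a point): Inner corner of the fences at nest height (jig x = 0, y = 0, z = 14 mm); axes as the jig's. Long fence: inner face y = 0, x from 0 to 50 mm. Short fence: inner face x = 0, y from -62 to 0 mm. Both 14 mm thick.
- nest_centre (a point): Point on the nest surface (jig x = 55, y = -30, z = 14 mm) above which the centre of a squared plate lies; axes as the jig's. A plate's outer end, beyond x = 50 mm, clears the long fence and can be held there by its two long sides.
- jig_bolt (a joint): Steel slide bolt that slides along jig +x over the plates, m: 0 drawn right back (tip 10 mm behind the short fence's inner face), 0.032 home at its stop (tip 22 mm over the stack). Its underside is at z = 37 mm, 3 mm over the finished stack. Needs about 3 N, stays where left. Starts drawn back (0 to 0.008). Its guide on the short fence (y -46 to -14 mm) is 50 mm high.
- bolt_knob (a point): Centre of the top of the bolt's red knob: upright, round, 14 mm in diameter, 22 mm high on a thinner neck, top 72 mm above the worktop, nothing above it. Moves with the bolt from jig x = -54 mm (0) to -22 mm (home), at jig y = -30 mm.
- channel_plate: White rigid plate 110 x 60 x 10 mm with fine grey channel lines on top, about 80 g, lying flat on the worktop. Origin at the centre of its underside; x along its 110 mm side, y along its 60 mm side, z up. Either way round is right in the jig, marks upward.
- cover_plate: Orange rigid plate 110 x 60 x 10 mm with four black port dots on top, about 80 g, lying flat on the worktop. Origin at the centre of its underside; x along its 110 mm side, y along its 60 mm side, z up. Either way round is right in the jig, dots upward.
- petri: Bystander in front of the laptop: petri dish with pink fill, 60 mm across, 15 mm high; origin at the centre of its underside.
- cap: Bystander: black round lens cap, 41 mm across, 10 mm high; origin at the centre of its underside.
- mouse: Bystander right of the laptop: black computer mouse, 104 x 57 x 34 mm; origin at the centre of its underside.
- beaker: Bystander in front of the laptop: small clear beaker, 56 mm across, 62 mm high; origin at the centre of its underside.

How it is judged:
By the outcome, as a careful person would: the job done as asked, in the order asked, and still so for the second after the job is handed in, with the robot touching nothing.
It also fails if it takes over 72 s, if anything falls off the work surface, if the arm or the gripper's body presses on something with over 40 N, if the wrist force passes 120 N, or if a joint passes its speed limit or range.

## Working session

There is one attempt and no reset: what is moved stays moved. The work goes in short steps, Python scripts to look and compute and a shell command to move; the robot and the scene stay as the last step left them, time stands still between calls to the robot, and variables do not carry over. Pictures are saved under pics/ and viewed, and the job is handed in when it is done.

```bash
mkdir -p pics
cat > h.py <<'E'
import numpy as np, cv2
from station import ctrl
def save(name,fn,crop=None,k=1):
    im=ctrl.camera(name)
    np.save('pics/'+fn+'.npy',im)
    show(im,fn,crop,k)
def show(im,fn,crop=None,k=1):
    if crop: x0,y0,x1,y1=crop; im=im[y0:y1,x0:x1]
    im=cv2.resize(im,None,fx=k,fy=k,interpolation=cv2.INTER_CUBIC)
    cv2.imwrite('pics/'+fn+'.png',im[:,:,::-1])
def back(name,uv,z):
    m=ctrl.camera_model(name);R=np.array(m['R']);t=np.array(m['t'])
    d=R.T@np.array([(uv[0]-m['cx'])/m['fx'],(uv[1]-m['cy'])/m['fy'],1]);c=-R.T@t
    return c+d*(z-c[2])/d[2]
def proj(name,X):
    m=ctrl.camera_model(name);p=np.array(m['R'])@np.array(X)+np.array(m['t'])
    return np.array([m['fx']*p[0]/p[2]+m['cx'],m['fy']*p[1]/p[2]+m['cy']])
E
python3 - <<'E'
from h import *
save('top','top0');save('scene','scene0')
print(ctrl.get_obs())
for n in('top','scene'):
    m=ctrl.camera_model(n);print(m, -np.array(m['R']).T@m['t'])
E
```

```text
{'time_s': 0.1, 'qpos': array([-1.32259426e+00,  3.00424396e-01,  1.52147778e+00, -5.76458776e-05,
        1.32069209e+00, -6.66307596e-02]), 'joint_vel': array([ 0.00047983, -0.00062385, -0.00093704,  0.00250331, -0.00063496,
        0.00039656]), 'tau': array([ 1.83628421e-03, -5.32640791e+01, -3.53283477e+01,  7.08981883e-02,
        2.34522385e-02, -4.65933510e-05]), 'ee_pos': array([ 0.17023132, -0.52278675,  0.22695564]), 'eef_rot': array([-3.14058955e+00, -1.09742572e-05,  3.14847115e-01]), 'force': array([-0.06464044, -0.58045219,  0.23554352]), 'moment': array([-0.00479766, -0.00167319,  0.04862562]), 'grip_width': 0.09382962539093907}
{'fx': 412.9062485573543, 'fy': 412.9062485573543, 'cx': 280.0869008088805, 'cy': 209.0278464083984, 'R': array([[ 0.00769672, -0.99994101, -0.00766373],
       [-0.9829311 , -0.00615658, -0.18387101],
       [ 0.18381298,  0.00894812, -0.9829205 ]]), 't': array([0.04261759, 0.56800363, 1.14907054])} [0.34676633 0.03583001 1.23421101]
{'fx': 536.3954673053177, 'fy': 536.3954673053177, 'cx': 282.4078552340101, 'cy': 200.35476995499639, 'R': array([[-0.75346893, -0.65722787,  0.01833288],
       [-0.45831484,  0.50502722, -0.73136517],
       [ 0.47141497, -0.55946317, -0.6817396 ]]), 't': array([0.4518461 , 0.28571756, 1.57637753])} [-0.27172737  1.03459587  1.27535923]
```

View pics/top0.png

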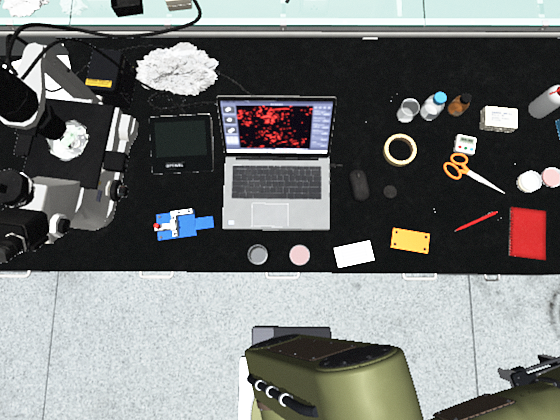

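View pics/scene0.png

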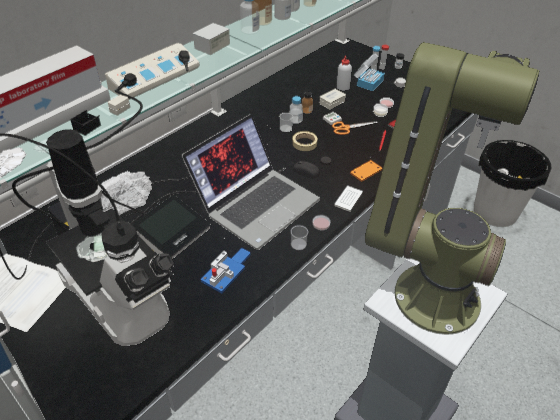

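The top view shows the jig at about (183,224), the white plate at (353,254), the orange plate at (411,240), the beaker at (258,254) and the petri dish at (300,254). Next I'll enlarge these areas.

Run:
```python
from h import *
im=np.load('pics/top0.npy')
show(im,'jig0',(145,200,225,250),10)
show(im,'pl0',(325,220,440,275),6.9)
s=np.load('pics/scene0.npy')
show(s,'sj0',(195,240,255,295),10)
show(s,'sp0',(325,150,395,215),9)
```

```text
(no output)
```

View pics/jig0.png

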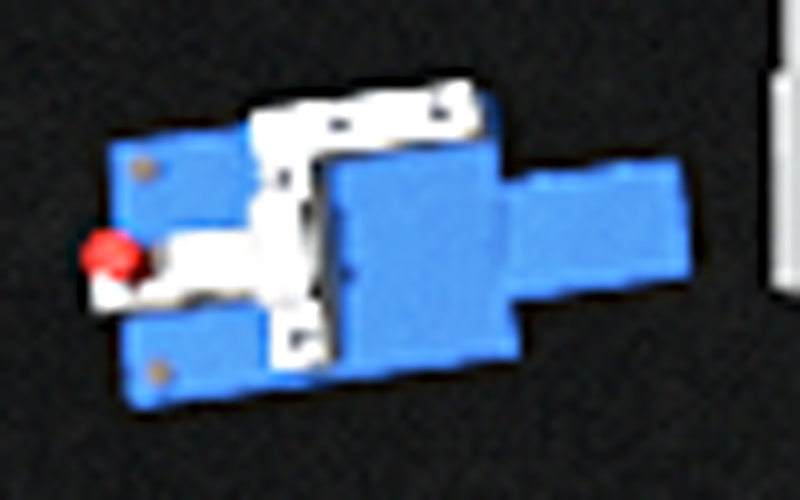

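View pics/pl0.png

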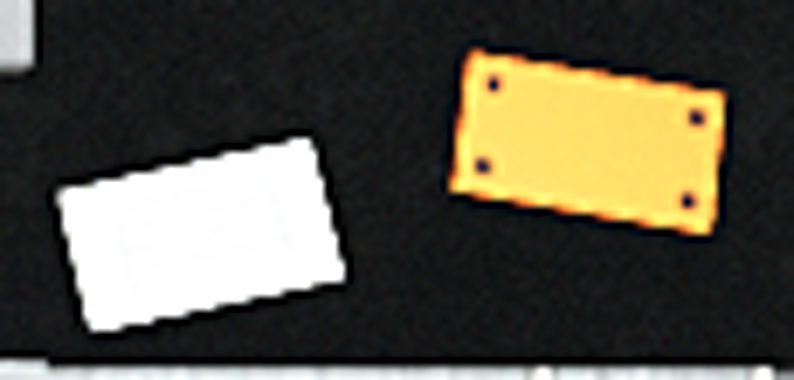

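View pics/sj0.png

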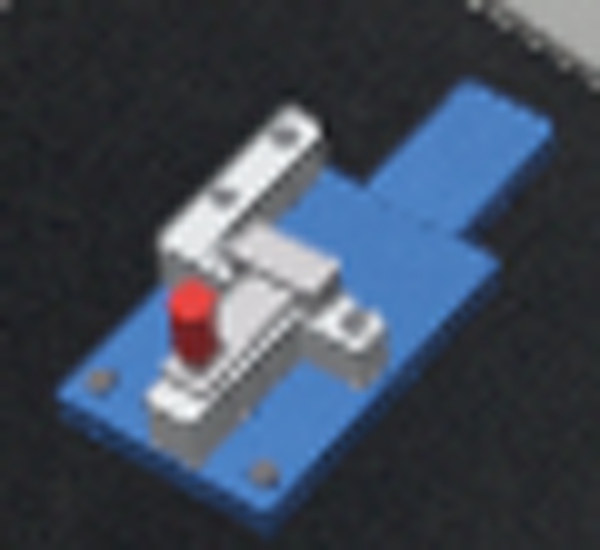

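View pics/sp0.png

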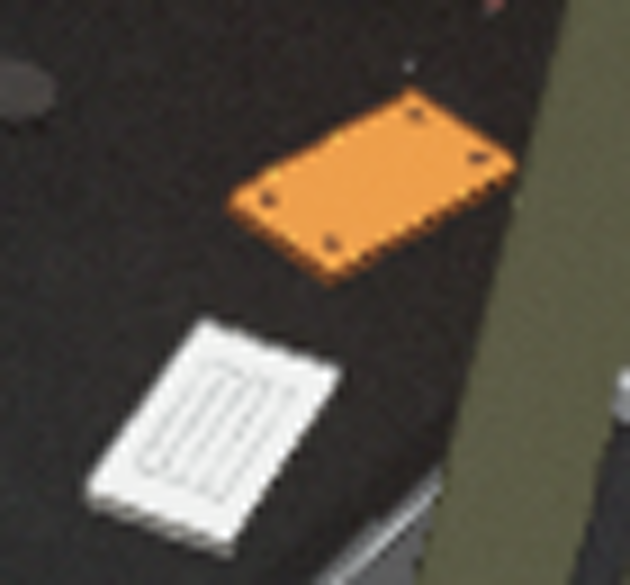

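```bash
cat > fit.py <<'E'
from h import *
from scipy.optimize import least_squares
def px(p,k,x0,y0): return np.array(p)/k+[x0,y0]-0.5+0.5/k
def fit(obs,p0):
    # obs: list (cam, localxyz mm, uv)
    def f(p):
        c,s=np.cos(p[2]),np.sin(p[2]);r=[]
        for cam,X,uv in obs:
            W=[p[0]+(c*X[0]-s*X[1])/1e3,p[1]+(s*X[0]+c*X[1])/1e3,X[2]/1e3]
            r+=list(proj(cam,W)-uv)
        return r
    o=least_squares(f,p0,loss='soft_l1');return o.x,np.array(f(o.x)).reshape(-1,2)
E
python3 - <<'E'
from fit import *
T=lambda X,p:('top',X,px(p,10,145,200)); S=lambda X,p:('scene',X,px(p,10,195,240))
ot=[T((52,-65,14),(520,357)),T((106,-12,14),(680,158)),T((106,-48,14),(692,278)),T((50,14,35),(472,80)),T((50,0,35),(483,135)),T((-14,14,35),(250,112)),T((-14,-62,35),(275,370)),T((0,-62,35),(330,365))]
os=[S((106,-12,14),(470,78)),S((106,-48,14),(553,127)),S((52,-65,14),(500,265)),S((50,14,35),(290,103)),S((50,0,35),(323,125)),S((-14,14,35),(160,240)),S((0,-62,35),(385,323))]
for o in(ot,os,ot+os):
    x,r=fit(o,[0.4,0.4,-1.5]);print(x,np.degrees(x[2]));print(r.round(1).tolist())
J=x
c,s=np.cos(J[2]),np.sin(J[2])
for n,a in(('nestc',(55,-30)),('knob0',(-54,-30)),('knobhome',(-22,-30))):
    print(n,J[0]+(c*a[0]-s*a[1])/1e3,J[1]+(s*a[0]+c*a[1])/1e3)
k=6.9
Tp=lambda X,p:('top',X,px(p,k,325,220));Sp=lambda X,p:('scene',X,px(p,9,325,150))
C=[(-55,30,10),(55,30,10),(55,-30,10),(-55,-30,10)]
for n,t,sc,p0 in(('white',[(57,190),(312,137),(347,280),(90,333)],[(85,492),(205,318),(342,372),(232,545)],[.38,-.17,-1.4]),('orange',[(470,50),(727,92),(712,236),(450,190)],[(230,195),(412,90),(518,163),(330,272)],[.4,-.27,-1.7])):
    a=[Tp(X,p) for X,p in zip(C,t)];b=[Sp(X,p) for X,p in zip(C,sc)]
    for o in(a,b,a+b):
        x,r=fit(o,p0);print(n,x,np.degrees(x[2]));print(r.round(1).tolist())
for n,uv,z in(('beaker',(258,254),.06),('petri',(300,254),.015),('cap',(390,191),.01)): print(n,back('top',uv,z))
print(back('top',px((112,255),10,145,200),.072),back('scene',px((192,295),10,195,240),.072))
E
```

```text
[ 0.55100581  0.35595301 -1.42830445] -81.83581693624487
[[-0.1, -0.0], [0.1, 0.1], [0.1, -0.2], [-0.0, 0.6], [-0.7, -0.3], [0.6, 0.3], [0.4, -0.2], [-0.4, -0.3]]
[ 0.55208796  0.35639032 -1.44414738] -82.7435498596011
[[-0.2, -0.0], [0.8, 0.0], [0.0, -0.4], [-0.2, 0.5], [0.1, 0.2], [-0.5, -0.1], [-0.0, -0.2]]
[ 0.55142547  0.35615438 -1.43368202] -82.14392870773383
[[-0.3, -0.0], [-0.0, 0.1], [-0.0, -0.1], [-0.1, 0.6], [-0.7, -0.3], [0.6, 0.1], [0.2, -0.3], [-0.5, -0.4], [-0.2, -0.1], [0.8, -0.2], [0.2, -0.6], [-0.1, 0.5], [0.2, 0.2], [-0.3, 0.0], [0.3, -0.2]]
nestc 0.5292247162383705 0.2975700262831638
knob0 0.5143260423517588 0.4055470123330642
knobhome 0.5186999649606724 0.37384734670373565
white [ 0.44320525 -0.17167689 -1.36199306] -78.0364539092287
[[0.5, 0.3], [-0.3, 0.5], [-0.5, -0.3], [0.3, -0.4]]
white [ 0.44198431 -0.17085072 -1.35299457] -77.52087857515214
[[0.3, -0.4], [-0.3, 0.6], [0.1, 0.2], [-0.0, -0.3]]
white [ 0.44280127 -0.17154485 -1.35862048] -77.84321964671012
[[0.4, 0.5], [-0.4, 0.6], [-0.5, -0.2], [0.3, -0.2], [0.1, -0.7], [-0.3, 0.4], [0.0, 0.0], [-0.2, -0.5]]
orange [ 0.48429813 -0.33932014 -1.73613796] -99.4733778250417
[[0.1, 0.3], [-0.3, 0.5], [-0.3, -0.5], [0.5, -0.2]]
orange [ 0.48416168 -0.33864597 -1.73391161] -99.34581717198948
[[-0.4, 0.0], [0.1, 0.1], [0.0, -0.0], [0.2, -0.2]]
orange [ 0.4842992  -0.33914898 -1.73539966] -99.43107610315371
[[0.1, 0.3], [-0.4, 0.4], [-0.4, -0.5], [0.5, -0.2], [-0.3, -0.0], [0.2, 0.1], [0.1, -0.1], [0.2, -0.3]]
beaker [0.43618369 0.10817248 0.06      ]
petri [ 0.44048971 -0.01271192  0.015     ]
cap [ 0.63345126 -0.2861725   0.01      ]
[0.5154409  0.40037004 0.072     ] [0.51606373 0.39920899 0.072     ]
```

```bash
cat > go.py <<'E'
import sys
from h import *
from scipy.spatial.transform import Rotation as Ro
x,y,z,yaw=[float(a) for a in sys.argv[1:5]]
o=ctrl.get_obs();R=Ro.from_euler('xyz',o['eef_rot']).as_matrix()
d=R.T@(np.array([x,y,z])-o['ee_pos'])*1e3
print('tool mm',d.round(1),'spin',round((o['eef_rot'][2]-np.radians(yaw)+np.pi)%(2*np.pi)-np.pi,3),'F',o['force'].round(1),'t',o['time_s'])
E
python3 -m creep '{"xyz":[[0,0,0],[0,0,0],[0,0,0],[0,0,0],[0,0,0]],"spin":[-0.18,-0.18,-0.18,-0.18,-0.18]}' 90 20
python3 -m creep '{"xyz":[[0,0,0],[0,0,0],[0,0,0],[0,0,0]],"spin":[-0.18,-0.18,-0.18,-0.028]}'
python3 go.py 0.4460 -0.1862 0.150 102.16
```

```text
time_s: 0.72
ee_pos: [0.1703, -0.5228, 0.2271]
eef_rot: [-3.141, -0.001, 1.221]
force: [0.6, -0.6, -0.7]
grip_width: 0.0901
time_s: 1.23
ee_pos: [0.1703, -0.5228, 0.2272]
eef_rot: [3.142, -0.001, 1.783]
force: [0.5, -0.6, 0.4]
grip_width: 0.0901
tool mm [270.9 340.5  77.3] spin 0.0 F [ 0.5 -0.6  0.4] t 1.225
```

```bash
python3 -m creep '{"xyz":[[33,42,9],[33,42,9],[33,42,9],[33,42,9],[33,42,9]],"spin":[0,0,0,0,0]}'
python3 -m creep '{"xyz":[[33,42,9],[33,42,9],[33,42,9],[0,0,0],[0,0,0]],"spin":[0,0,0,0,0]}'
python3 go.py 0.4460 -0.1862 0.026 102.16
```

```text
time_s: 1.85
ee_pos: [0.3417, -0.316, 0.1822]
eef_rot: [3.142, 0.0, 1.779]
force: [0.5, -0.3, -0.4]
grip_width: 0.09
time_s: 2.48
ee_pos: [0.443, -0.1944, 0.1554]
eef_rot: [-3.141, -0.0, 1.781]
force: [-0.3, -0.1, -0.2]
grip_width: 0.0901
tool mm [  7.4   4.7 129.4] spin -0.002 F [-0.3 -0.1 -0.2] t 2.475
```

```bash
python3 -m creep '{"xyz":[[7.4,4.7,40],[0,0,40],[0,0,30],[0,0,0]],"spin":[-0.002,0,0,0]}'
python3 go.py 0.4460 -0.1862 0.026 102.16
python3 - <<'E'
from h import *
save('scene','s1',(310,130,400,220),7)
save('top','t1',(320,220,400,280),8)
E
```

```text
time_s: 2.98
ee_pos: [0.4448, -0.1866, 0.0443]
eef_rot: [-3.139, -0.002, 1.782]
force: [0.5, -0.5, 0.0]
grip_width: 0.0902
tool mm [ 0.1  1.3 18.3] spin -0.001 F [ 0.5 -0.5  0. ] t 2.975
```

View pics/s1.png

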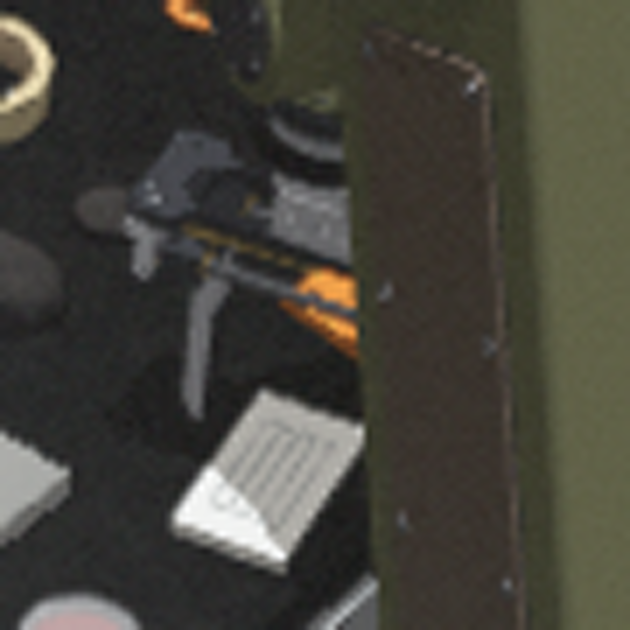

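View pics/t1.png

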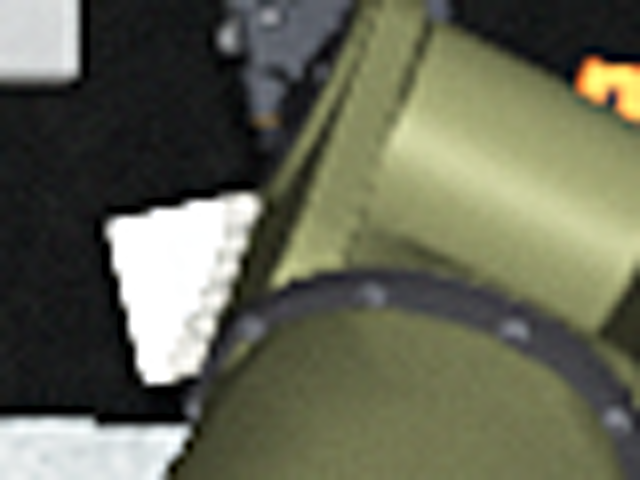

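Scene view: the far finger tip sits beyond the plate's far long side, at about (195,412) in the crop, and the near finger is hidden. I'll lower the gripper and close it.

```bash
python3 -c "
from h import *
p=back('scene',(195/7+310,412/7+130),.022);print(p)"
python3 -m creep '{"xyz":[[0,1.3,9],[0,0,9],[0,0,0]],"spin":[0,0,0]}'
python3 -m creep '{"xyz":[[0,0,0],[0,0,0],[0,0,0],[0,0,0],[0,0,0]],"spin":[0,0,0,0,0]}' 40 25
python3 go.py 0.4460 -0.1862 0.026 102.16
```

```text
[ 0.48943938 -0.16981346  0.022     ]
time_s: 3.45
ee_pos: [0.4472, -0.1855, 0.0269]
eef_rot: [-3.141, -0.001, 1.785]
force: [-0.2, 0.3, 0.5]
grip_width: 0.0897
time_s: 4.08
ee_pos: [0.4476, -0.1857, 0.0276]
eef_rot: [3.141, 0.0, 1.785]
force: [-0.2, -0.1, 2.8]
grip_width: 0.0599
tool mm [-0.2 -1.7  1.6] spin 0.002 F [-0.2 -0.1  2.8] t 4.075
```

Gripped at 59.9 mm. Now I'll lift and carry it over.

```bash
cat > jig.py <<'E'
import sys,numpy as np
J=(0.55143,0.35615,-1.43368)
def w(a,b):
    c,s=np.cos(J[2]),np.sin(J[2]);return J[0]+(c*a-s*b)/1e3,J[1]+(s*a+c*b)/1e3
if __name__=='__main__': print(*['%.4f'%v for v in w(float(sys.argv[1]),float(sys.argv[2]))])
E
python3 -m creep '{"xyz":[[0,0,-20],[0,0,-40],[0,0,-50],[0,0,-25],[0,0,0]],"spin":[0,0,0,0,0.075]}'
python3 jig.py 74 -33
python3 go.py $(python3 jig.py 74 -33) 0.155 97.86
```

```text
time_s: 4.7
ee_pos: [0.4482, -0.186, 0.1644]
eef_rot: [3.139, 0.002, 1.708]
force: [0.4, -0.6, -0.5]
grip_width: 0.0594
0.5289 0.2783
tool mm [448.8 143.6   9. ] spin 0.0 F [ 0.4 -0.6 -0.5] t 4.7
```

```bash
python3 -m creep '{"xyz":[[25,8,0],[45,14,0],[50,16,0],[50,16,0],[50,16,0]],"spin":[0,0,0,0,0]}'
python3 -m creep '{"xyz":[[50,16,0],[50,16,0],[50,16,0],[45,14,0],[20,8,0]],"spin":[0,0,0,0,0]}'
python3 -m creep '{"xyz":[[12,2,0],[0,0,0],[0,0,0]],"spin":[0,0,0]}'
python3 go.py $(python3 jig.py 74 -33) 0.06 97.86
```

```text
time_s: 5.32
ee_pos: [0.4863, 0.0436, 0.1625]
eef_rot: [3.142, 0.0, 1.71]
force: [0.4, 0.1, -0.2]
grip_width: 0.0594
time_s: 5.95
ee_pos: [0.5256, 0.2668, 0.162]
eef_rot: [-3.141, 0.0, 1.712]
force: [0.8, -0.7, -0.5]
grip_width: 0.0593
time_s: 6.32
ee_pos: [0.5262, 0.2758, 0.1625]
eef_rot: [-3.141, 0.0, 1.709]
force: [-0.8, -0.2, -0.3]
grip_width: 0.0592
tool mm [  2.1   3.  102.5] spin 0.001 F [-0.8 -0.2 -0.3] t 6.325
```

```bash
python3 -m creep '{"xyz":[[2,3,45],[0,0,42],[0,0,0],[0,0,0]],"spin":[0,0,0,0]}'
python3 go.py $(python3 jig.py 74 -33) 0.048 97.86
python3 - <<'E'
from h import *
save('scene','s2',(185,215,275,300),7)
save('top','t2',(140,190,240,265),7.5)
E
```

```text
time_s: 6.82
ee_pos: [0.5298, 0.279, 0.0774]
eef_rot: [3.14, -0.001, 1.709]
force: [0.3, -0.7, -0.8]
grip_width: 0.0598
tool mm [-0.6 -1.  29.4] spin 0.001 F [ 0.3 -0.7 -0.8] t 6.825
```

View pics/s2.png

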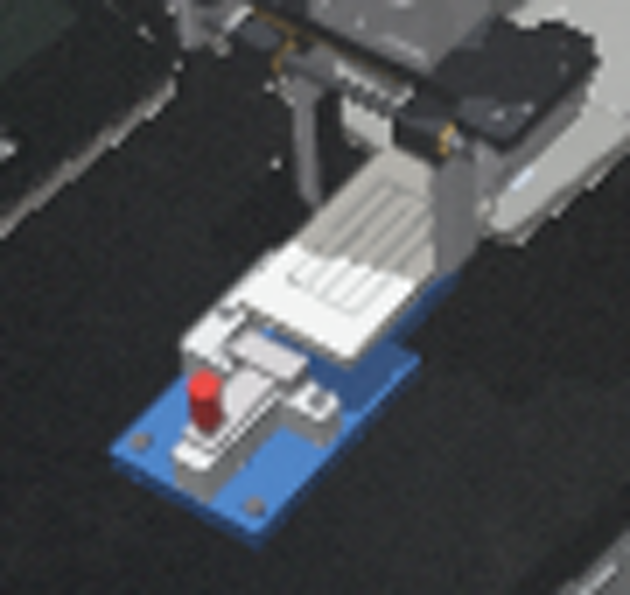

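View pics/t2.png

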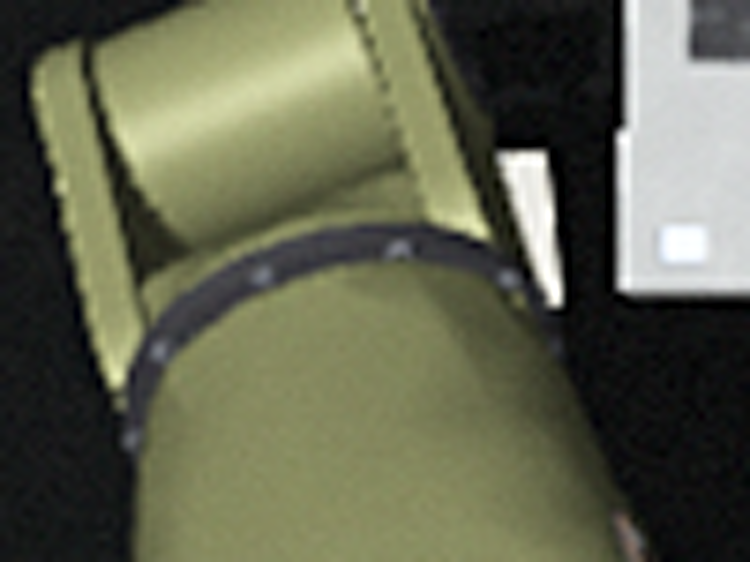

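```bash
python3 -c "
from h import *
from jig import J
c,s=np.cos(J[2]),np.sin(J[2])
for u,v in((345,357),(226,303)):
    p=back('scene',(u/7+184.57,v/7+214.57),.0598)[:2]-J[:2]
    print((c*p[0]+s*p[1])*1e3,(-s*p[0]+c*p[1])*1e3)"
```

```text
3.3024457614781246 -62.59206401154718
-1.2145088437616816 -2.9035079240527506
```

The plate is held level. Its near corners fit jig (3,-63) and (-1,-3), so I'll back off 3 mm in x before descending.

```bash
python3 -m creep '{"xyz":[[-3,-1,10],[0,0,14],[0,0,8],[0,0,0]],"spin":[0,0,0,0]}'
python3 go.py $(python3 jig.py 74 -33) 0.042 97.86
```

```text
time_s: 7.42
ee_pos: [0.5281, 0.2759, 0.0426]
eef_rot: [-3.14, 0.0, 1.71]
force: [-0.2, 0.6, -0.6]
grip_width: 0.0596
tool mm [2.3 1.2 0.6] spin 0.002 F [-0.2  0.6 -0.6] t 7.425
```

```bash
python3 -m creep '{"xyz":[[0,0,0.6],[2,0,0],[2,0,0],[0,0,0]],"spin":[0,0,0,0]}'
python3 -m creep '{"xyz":[[1,0,0],[0,0,0]],"spin":[0,0]}'
python3 -m creep '{"xyz":[[1,0,0],[0,0,0]],"spin":[0,0]}'
```

```text
time_s: 7.92
ee_pos: [0.5278, 0.2802, 0.043]
eef_rot: [3.141, -0.0, 1.71]
force: [0.4, 0.6, -0.7]
grip_width: 0.0594
time_s: 8.18
ee_pos: [0.5276, 0.281, 0.0429]
eef_rot: [3.142, -0.0, 1.71]
force: [0.6, -0.3, 0.1]
grip_width: 0.0595
time_s: 8.43
ee_pos: [0.5275, 0.282, 0.0428]
eef_rot: [-3.142, -0.0, 1.71]
force: [0.5, -0.4, -1.1]
grip_width: 0.0593
```

```bash
python3 -m creep '{"xyz":[[1,0,0.5],[0,0,0]],"spin":[0,0]}'
python3 -m creep '{"xyz":[[1,0,0.5],[0,0,0]],"spin":[0,0]}'
python3 go.py $(python3 jig.py 70 -30) 0.042 97.86
```

```text
time_s: 8.68
ee_pos: [0.5274, 0.2828, 0.0423]
eef_rot: [3.142, 0.0, 1.71]
force: [-0.0, -2.3, -0.4]
grip_width: 0.0598
time_s: 8.93
ee_pos: [0.5275, 0.2829, 0.0418]
eef_rot: [-3.141, 0.002, 1.71]
force: [1.0, -8.7, 1.4]
grip_width: 0.0589
tool mm [-0.7  3.8 -0.2] spin 0.002 F [ 1.  -8.7  1.4] t 8.925
```

Short fence contacted at the predicted position. Next I'll move toward the long fence.

```bash
python3 -m creep '{"xyz":[[-0.7,2,0],[0,0.8,0],[0,0,0]],"spin":[0,0,0]}'
python3 -m creep '{"xyz":[[0,1,0],[0,0,0]],"spin":[0,0]}'
python3 -m creep '{"xyz":[[0,1,0],[0,0,0]],"spin":[0,0]}'
python3 go.py $(python3 jig.py 70 -30) 0.042 97.86
```

```text
time_s: 9.3
ee_pos: [0.5299, 0.2832, 0.0416]
eef_rot: [-3.141, 0.001, 1.71]
force: [-1.0, -5.6, 0.2]
grip_width: 0.059
time_s: 9.55
ee_pos: [0.5308, 0.2833, 0.0416]
eef_rot: [-3.14, 0.001, 1.71]
force: [-2.4, -5.8, -0.1]
grip_width: 0.0594
time_s: 9.8
ee_pos: [0.5317, 0.2835, 0.0415]
eef_rot: [-3.14, 0.001, 1.71]
force: [-1.7, -6.1, -1.1]
grip_width: 0.0594
tool mm [-0.7 -0.5 -0.5] spin 0.002 F [-1.7 -6.1 -1.1] t 9.8
```

```bash
python3 -m creep '{"xyz":[[0,1,0],[0,0,0]],"spin":[0,0]}'
python3 -m creep '{"xyz":[[0,1,0],[0,0,0]],"spin":[0,0]}'
python3 go.py $(python3 jig.py 70 -30) 0.042 97.86
```

```text
time_s: 10.05
ee_pos: [0.5327, 0.2836, 0.0416]
eef_rot: [-3.14, 0.001, 1.71]
force: [-1.8, -6.1, 1.4]
grip_width: 0.0595
time_s: 10.3
ee_pos: [0.5336, 0.2837, 0.0415]
eef_rot: [-3.14, 0.001, 1.71]
force: [-2.3, -6.0, -0.1]
grip_width: 0.0594
tool mm [-0.7 -2.4 -0.5] spin 0.002 F [-2.3 -6.  -0.1] t 10.3
```

Run:
```python
from h import *
save('scene','s3',(195,225,265,290),9)
```

```text
(no output)
```

View pics/s3.png

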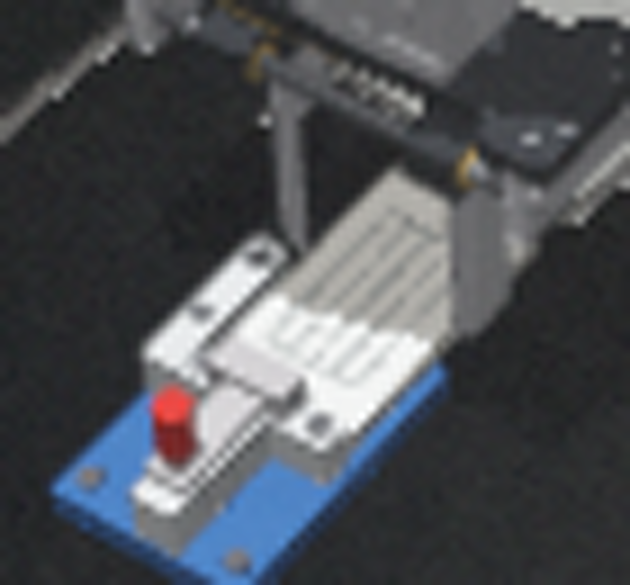

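The plate lies in the nest against the short fence, and a small gap to the long fence may remain. I'll continue.

```bash
python3 -m creep '{"xyz":[[0,1,0],[0,0,0]],"spin":[0,0]}'
python3 -m creep '{"xyz":[[0,1,0],[0,0,0]],"spin":[0,0]}'
python3 go.py $(python3 jig.py 70 -30) 0.042 97.86
```

```text
time_s: 10.6
ee_pos: [0.5338, 0.2838, 0.0415]
eef_rot: [-3.138, 0.001, 1.71]
force: [-9.2, -7.3, 3.6]
grip_width: 0.0594
time_s: 10.85
ee_pos: [0.5339, 0.2838, 0.0414]
eef_rot: [-3.136, 0.002, 1.71]
force: [-15.7, -9.5, 9.2]
grip_width: 0.0593
tool mm [-0.7 -2.8 -0.6] spin 0.002 F [-15.7  -9.5   9.2] t 10.85
```

Both fences contacted. I'll relax the pressure, open the jaws and lift straight up.

```bash
python3 -m creep '{"xyz":[[-0.8,-1.7,0],[0,0,0]],"spin":[0,0]}'
python3 -m creep '{"xyz":[[0,0,0],[0,0,0],[0,0,0]],"spin":[0,0,0]}' 74
python3 -m creep '{"xyz":[[0,0,-20],[0,0,-45],[0,0,-50],[0,0,0]],"spin":[0,0,0,0]}'
python3 -c "
from fit import *
x,y,a=0.4843,-0.33915,-1.7354
print(x+.015*np.cos(a),y+.015*np.sin(a))"
python3 go.py 0.4818 -0.3539 0.12 80.57
```

```text
time_s: 11.1
ee_pos: [0.5338, 0.2835, 0.0416]
eef_rot: [-3.14, 0.0, 1.71]
force: [-6.2, -2.6, 0.6]
grip_width: 0.0595
time_s: 11.48
ee_pos: [0.5347, 0.2835, 0.042]
eef_rot: [3.141, -0.0, 1.71]
force: [-0.3, 0.7, 0.2]
grip_width: 0.0742
time_s: 11.98
ee_pos: [0.5361, 0.2842, 0.1626]
eef_rot: [3.133, -0.002, 1.71]
force: [1.6, -0.2, -0.2]
grip_width: 0.0741
0.4818420793888667 -0.3539472506321062
tool mm [-624.5 -142.5   39.8] spin 0.304 F [ 1.6 -0.2 -0.2] t 11.975
```

```bash
python3 -m creep '{"xyz":[[-30,-6,0],[-50,-11,0],[-55,-13,0],[-55,-13,0],[-55,-13,0]],"spin":[0,0,0,0,0]}' 86
python3 -m creep '{"xyz":[[-55,-13,0],[-55,-13,0],[-55,-13,0],[-55,-13,0],[-55,-13,0]],"spin":[0,0,0,0,0]}'
python3 -m creep '{"xyz":[[-55,-11,0],[-40,-7,0],[0,0,0],[0,0,0]],"spin":[0,0,0.15,0.154]}'
python3 go.py 0.4818 -0.3539 0.05 80.57
python3 - <<'E'
from h import *
save('top','t4',(140,195,220,250),9)
save('scene','s4',(195,235,265,290),9)
E
```

```text
time_s: 12.6
ee_pos: [0.5124, 0.0313, 0.1572]
eef_rot: [3.141, 0.0, 1.71]
force: [1.5, 0.0, 0.8]
grip_width: 0.0858
time_s: 13.22
ee_pos: [0.4861, -0.2502, 0.1572]
eef_rot: [3.141, 0.0, 1.71]
force: [0.1, -0.1, 0.7]
grip_width: 0.0861
time_s: 13.72
ee_pos: [0.4816, -0.3454, 0.1568]
eef_rot: [-3.141, -0.0, 1.4]
force: [0.1, 0.1, 0.5]
grip_width: 0.0859
tool mm [ -8.4   1.7 106.8] spin -0.006 F [0.1 0.1 0.5] t 13.725
```

View pics/t4.png

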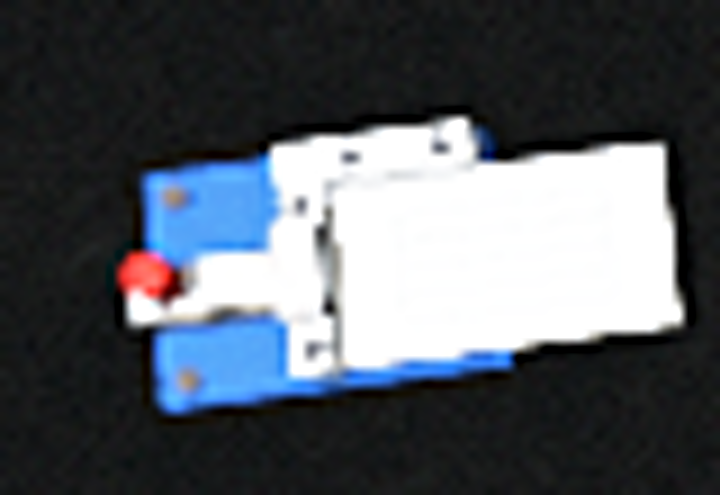

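View pics/s4.png

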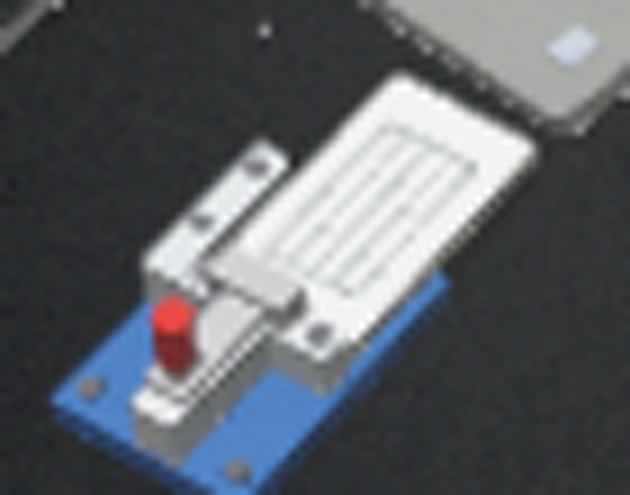

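The white plate is seated in the nest, aligned with both fences in both views. Next I'll pick up the cover.

```bash
python3 -m creep '{"xyz":[[-8,1.5,40],[0,0,45],[0,0,30],[0,0,0]],"spin":[-0.006,0,0,0]}'
python3 go.py 0.4818 -0.3539 0.0265 80.57
```

```text
time_s: 14.32
ee_pos: [0.4813, -0.3522, 0.0401]
eef_rot: [-3.138, -0.002, 1.415]
force: [-0.3, 0.2, 0.5]
grip_width: 0.086
tool mm [-1.6  0.8 13.6] spin 0.009 F [-0.3  0.2  0.5] t 14.325
```

```bash
python3 -m creep '{"xyz":[[-1.6,0.8,8],[0,0,5],[0,0,0]],"spin":[0.008,0,0]}'
python3 -m creep '{"xyz":[[0,0,0],[0,0,0],[0,0,0],[0,0,0]],"spin":[0,0,0,0]}' 40 25
python3 go.py 0.4818 -0.3539 0.0265 80.57
python3 -m creep '{"xyz":[[0,0,-20],[0,0,-40],[0,0,-50],[0,0,-25],[0,0,0]],"spin":[0,0,0,0,0]}'
python3 -m creep '{"xyz":[[0,0,0],[0,0,0],[0,0,0]],"spin":[-0.15,-0.15,0]}'
python3 go.py $(python3 jig.py 74 -31) 0.165 97.86
```

```text
time_s: 14.7
ee_pos: [0.4828, -0.3548, 0.0291]
eef_rot: [3.141, 0.0, 1.404]
force: [0.2, 0.2, -0.2]
grip_width: 0.0858
time_s: 15.2
ee_pos: [0.4828, -0.3548, 0.029]
eef_rot: [3.141, 0.0, 1.404]
force: [-0.3, 0.2, 0.3]
grip_width: 0.0595
tool mm [ 0.8 -1.2  2.5] spin -0.002 F [-0.3  0.2  0.3] t 15.2
time_s: 15.82
ee_pos: [0.4833, -0.3552, 0.1667]
eef_rot: [3.138, 0.002, 1.404]
force: [-0.6, -0.2, -0.6]
grip_width: 0.0589
time_s: 16.2
ee_pos: [0.4824, -0.3545, 0.1628]
eef_rot: [-3.14, -0.001, 1.703]
force: [-0.5, -0.5, -0.3]
grip_width: 0.0594
tool mm [621.2 131.4  -1.6] spin -0.005 F [-0.5 -0.5 -0.3] t 16.2
```

```bash
python3 -m creep '{"xyz":[[25,5,0],[45,9,0],[52,11,0],[54,12,0],[54,12,0]],"spin":[0,0,0,0,0]}'
python3 -m creep '{"xyz":[[54,12,0],[54,12,0],[54,12,0],[54,12,0],[54,12,0]],"spin":[0,0,0,0,0]}'
python3 -m creep '{"xyz":[[50,11,0],[35,8,0],[15,3,0],[0,0,0],[0,0,0]],"spin":[0,0,0,0,0]}'
python3 go.py $(python3 jig.py 76 -31) 0.085 97.86
```

```text
time_s: 16.82
ee_pos: [0.5004, -0.1185, 0.1633]
eef_rot: [-3.141, -0.0, 1.699]
force: [0.9, -1.3, -0.7]
grip_width: 0.0592
time_s: 17.45
ee_pos: [0.5241, 0.1571, 0.1634]
eef_rot: [-3.141, 0.0, 1.7]
force: [1.1, -0.3, -0.9]
grip_width: 0.0592
time_s: 18.08
ee_pos: [0.5331, 0.2561, 0.1638]
eef_rot: [-3.141, 0.0, 1.702]
force: [0.6, -0.4, 0.0]
grip_width: 0.0597
tool mm [20.6  0.8 78.8] spin -0.006 F [ 0.6 -0.4  0. ] t 18.075
```

```bash
python3 -m creep '{"xyz":[[20,0.8,25],[0,0,35],[0,0,15],[0,0,0]],"spin":[-0.006,0,0,0]}'
python3 go.py $(python3 jig.py 76 -31) 0.058 97.86
python3 - <<'E'
from h import *
save('scene','s5',(195,215,275,290),9)
E
```

```text
time_s: 18.58
ee_pos: [0.5312, 0.2764, 0.0886]
eef_rot: [-3.14, 0.0, 1.709]
force: [0.2, 0.6, -0.1]
grip_width: 0.0593
tool mm [ 0.2  0.  30.6] spin 0.001 F [ 0.2  0.6 -0.1] t 18.575
```

View pics/s5.png

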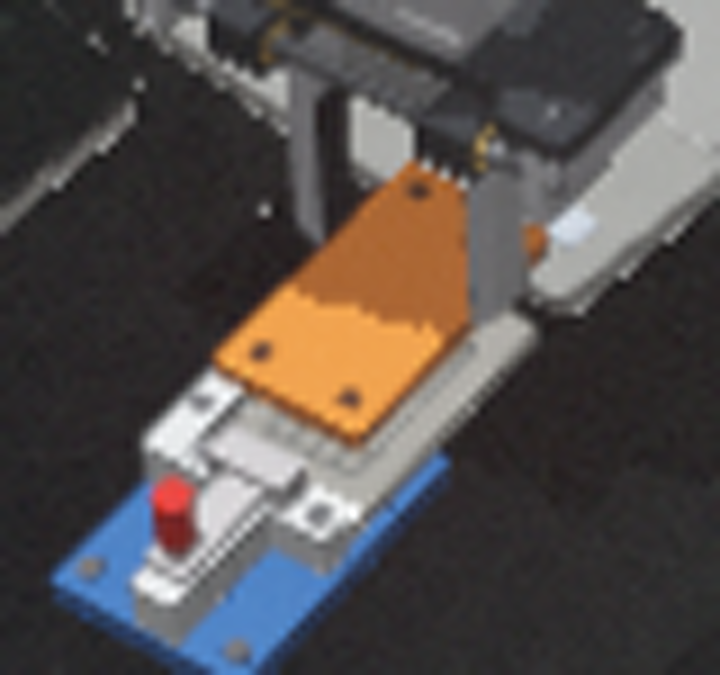

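The cover is held level and parallel above the stack. Lowering it now.

```bash
python3 -m creep '{"xyz":[[0,0,12],[0,0,14],[0,0,6],[0,0,0]],"spin":[0,0,0,0]}'
python3 -m creep '{"xyz":[[0,0,1.5],[0,0,0]],"spin":[0,0]}'
python3 go.py $(python3 jig.py 70 -27.2) 0.053 97.86
```

```text
time_s: 19.12
ee_pos: [0.5309, 0.2771, 0.0562]
eef_rot: [-3.141, 0.0, 1.71]
force: [-0.1, -0.1, -0.3]
grip_width: 0.0593
time_s: 19.38
ee_pos: [0.5312, 0.2773, 0.0556]
eef_rot: [3.141, -0.0, 1.71]
force: [-0.8, 0.4, -1.3]
grip_width: 0.0592
tool mm [5.3 3.6 2.6] spin 0.002 F [-0.8  0.4 -1.3] t 19.375
```

```bash
python3 -m creep '{"xyz":[[2,0,1],[2,0,0.5],[0,0,0]],"spin":[0,0,0]}'
python3 -m creep '{"xyz":[[0.7,0,0],[0,0,0]],"spin":[0,0]}'
python3 -m creep '{"xyz":[[0.7,0,0],[0,0,0]],"spin":[0,0]}'
python3 go.py $(python3 jig.py 70 -27.2) 0.053 97.86
```

```text
time_s: 19.75
ee_pos: [0.5305, 0.2814, 0.0538]
eef_rot: [-3.142, -0.0, 1.71]
force: [-0.9, 0.7, -1.2]
grip_width: 0.0593
time_s: 20.0
ee_pos: [0.5305, 0.2819, 0.0539]
eef_rot: [-3.142, 0.0, 1.71]
force: [-0.2, -0.3, -1.4]
grip_width: 0.0594
time_s: 20.25
ee_pos: [0.5305, 0.282, 0.0538]
eef_rot: [-3.141, 0.001, 1.71]
force: [0.2, -5.7, -0.3]
grip_width: 0.0593
tool mm [0.6 3.7 0.8] spin 0.002 F [ 0.2 -5.7 -0.3] t 20.25
```

Short fence touched. Now the y direction.

```bash
python3 -m creep '{"xyz":[[-0.5,1.5,0.8],[0,1.5,0],[0,0,0]],"spin":[0,0,0]}'
python3 -m creep '{"xyz":[[0,0.8,0],[0,0,0]],"spin":[0,0]}'
python3 -m creep '{"xyz":[[0,0.8,0],[0,0,0]],"spin":[0,0]}'
python3 go.py $(python3 jig.py 70 -27.2) 0.053 97.86
```

```text
time_s: 20.62
ee_pos: [0.5335, 0.2823, 0.053]
eef_rot: [-3.141, 0.0, 1.71]
force: [-1.3, -5.8, 1.1]
grip_width: 0.0596
time_s: 20.88
ee_pos: [0.5339, 0.2824, 0.053]
eef_rot: [-3.141, 0.0, 1.71]
force: [-4.3, -5.5, 2.9]
grip_width: 0.0596
time_s: 21.12
ee_pos: [0.534, 0.2824, 0.053]
eef_rot: [-3.139, 0.001, 1.71]
force: [-9.0, -7.1, 6.4]
grip_width: 0.0593
tool mm [ 0.7  0.1 -0. ] spin 0.002 F [-9.  -7.1  6.4] t 21.125
```

```bash
python3 -m creep '{"xyz":[[-0.4,-1.2,0],[0,0,0]],"spin":[0,0]}'
python3 -m creep '{"xyz":[[0,0,0],[0,0,0],[0,0,0]],"spin":[0,0,0]}' 74
python3 -m creep '{"xyz":[[0,0,-20],[0,0,-40],[0,0,-20],[0,0,0]],"spin":[0,0,0,0]}'
python3 - <<'E'
from h import *
save('scene','s6',(195,215,275,290),9)
E
python3 go.py $(python3 jig.py 32 -82) 0.12 97.86
```

```text
time_s: 21.38
ee_pos: [0.5339, 0.2823, 0.053]
eef_rot: [3.141, -0.0, 1.71]
force: [-1.3, -1.8, 0.0]
grip_width: 0.0591
time_s: 21.75
ee_pos: [0.534, 0.2823, 0.0531]
eef_rot: [3.141, -0.0, 1.71]
force: [0.7, -0.3, -0.6]
grip_width: 0.0743
time_s: 22.25
ee_pos: [0.5347, 0.2825, 0.1357]
eef_rot: [3.138, -0.001, 1.71]
force: [-0.7, 0.2, -0.3]
grip_width: 0.0739
tool mm [ 38.9 -54.6  13.9] spin 0.002 F [-0.1 -0.6 -0.9] t 22.3
```

View pics/s6.png

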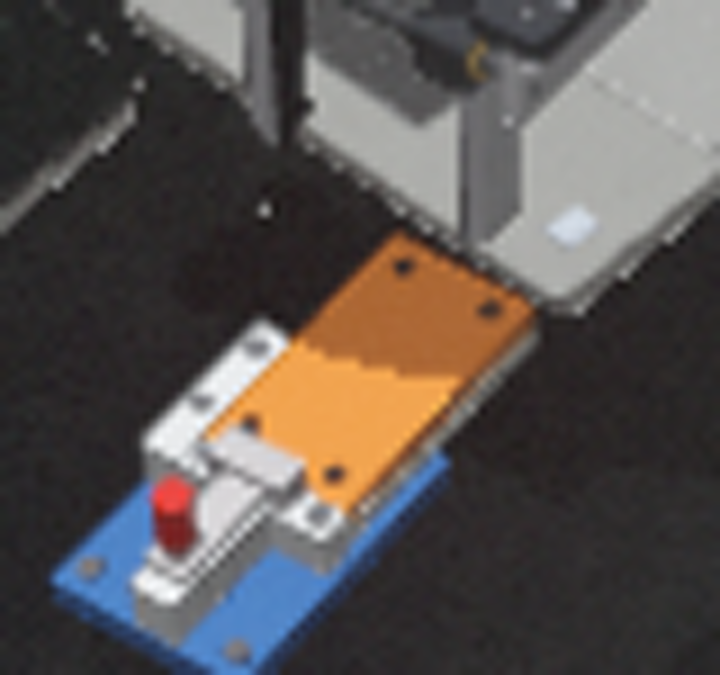

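The cover sits over the white plate, with only a thin white edge visible below it. I'll square the stack with closed fingers, starting on the long side and then the end face.

```bash
python3 -m creep '{"xyz":[[20,-28,0],[19,-27,0],[0,0,0],[0,0,0],[0,0,0]],"spin":[0,0,0,0,0]}' 0
python3 -m creep '{"xyz":[[0,0,35],[0,0,40],[0,0,20],[0,0,0],[0,0,0]],"spin":[0,0,0,0,0]}'
python3 go.py $(python3 jig.py 32 -70) 0.04 97.86
```

```text
time_s: 22.92
ee_pos: [0.4746, 0.3127, 0.1327]
eef_rot: [-3.141, 0.0, 1.709]
force: [0.1, 0.2, -0.4]
grip_width: 0.0276
time_s: 23.55
ee_pos: [0.4747, 0.3132, 0.039]
eef_rot: [3.14, -0.0, 1.709]
force: [0.6, -0.3, -0.8]
grip_width: 0.0003
tool mm [ 0.  11.9 -1. ] spin 0.001 F [ 0.6 -0.3 -0.8] t 23.55
```

```bash
python3 -m creep '{"xyz":[[0,5,0],[0,4,0],[0,1,0],[0,0,0]],"spin":[0,0,0,0]}'
python3 -m creep '{"xyz":[[0,1,0],[0,1,0],[0,0,0]],"spin":[0,0,0]}'
python3 go.py $(python3 jig.py 32 -70) 0.04 97.86
```

```text
time_s: 24.05
ee_pos: [0.484, 0.3145, 0.0381]
eef_rot: [3.142, 0.0, 1.71]
force: [0.2, 0.1, -0.7]
grip_width: -0.0001
time_s: 24.42
ee_pos: [0.486, 0.3148, 0.0381]
eef_rot: [3.142, -0.0, 1.71]
force: [-0.6, -0.3, 0.3]
grip_width: 0.0007
tool mm [-0.   0.6 -1.9] spin 0.002 F [-0.6 -0.3  0.3] t 24.425
```

```bash
python3 -m creep '{"xyz":[[0,1,0],[0,0,0]],"spin":[0,0]}'
python3 -m creep '{"xyz":[[0,1,0],[0,0,0]],"spin":[0,0]}'
python3 -m creep '{"xyz":[[0,1,0],[0,0,0]],"spin":[0,0]}'
python3 go.py $(python3 jig.py 32 -70) 0.04 97.86
```

```text
time_s: 24.68
ee_pos: [0.4865, 0.3149, 0.038]
eef_rot: [-3.14, 0.0, 1.71]
force: [-5.1, -0.6, 4.1]
grip_width: 0.0002
time_s: 24.92
ee_pos: [0.4866, 0.3149, 0.038]
eef_rot: [-3.138, 0.001, 1.71]
force: [-13.0, -1.9, 9.1]
grip_width: 0.0004
time_s: 25.18
ee_pos: [0.4866, 0.3149, 0.038]
eef_rot: [-3.136, 0.001, 1.71]
force: [-19.6, -4.4, 14.3]
grip_width: 0.0004
tool mm [-0.  -0.1 -2. ] spin 0.002 F [-19.6  -4.4  14.3] t 25.175
```

```bash
python3 -m creep '{"xyz":[[0,-3,0],[0,-4,-20],[0,0,-50],[0,0,0]],"spin":[0,0,0,0]}'
python3 go.py $(python3 jig.py 130 -27) 0.11 97.86
```

```text
time_s: 25.68
ee_pos: [0.4837, 0.3153, 0.1131]
eef_rot: [3.134, -0.003, 1.71]
force: [0.0, -0.7, -0.2]
grip_width: 0.0005
tool mm [-98.8  45.5   3.2] spin 0.002 F [ 0.  -0.7 -0.2] t 25.675
```

```bash
python3 -c "
from h import *
print(back('top',(222,228),.015),back('top',(221,160),.015))"; python3 jig.py 118 -27; python3 jig.py 128 -27
```

```text
[0.51613352 0.21968612 0.015     ] [0.7270408  0.22985237 0.015     ]
0.5408 0.2356
0.5422 0.2257
```

The laptop edge (y≈0.22) leaves too little room for an end-face push. Instead I'll grip both plates together by their long sides, press toward the short fence, and repeat the long-side push.

```bash
python3 -m creep '{"xyz":[[-20,23,0],[-20,20,0],[0,0,0],[0,0,0],[0,0,0]],"spin":[0,0,0,0,0]}' 76 15
python3 go.py $(python3 jig.py 70 -27.2) 0.039 97.86
```

```text
time_s: 26.3
ee_pos: [0.5295, 0.2812, 0.1082]
eef_rot: [3.142, -0.0, 1.711]
force: [0.6, -0.9, -0.0]
grip_width: 0.0471
tool mm [ 1.2  4.8 69.2] spin 0.003 F [ 0.6 -0.9 -0. ] t 26.3
```

```bash
python3 -m creep '{"xyz":[[1,4.8,0],[0,0,0],[0,0,0]],"spin":[0.003,0,0]}'
python3 go.py $(python3 jig.py 70 -27.2) 0.039 97.86
```

```text
time_s: 26.68
ee_pos: [0.5346, 0.2823, 0.108]
eef_rot: [-3.141, 0.0, 1.707]
force: [0.1, -0.1, -0.5]
grip_width: 0.0749
tool mm [ 0.8 -0.4 69. ] spin -0.001 F [ 0.1 -0.1 -0.5] t 26.675
```

```bash
python3 -m creep '{"xyz":[[0,-0.4,30],[0,0,30],[0,0,9],[0,0,0],[0,0,0]],"spin":[0,0,0,0,0]}'
python3 go.py $(python3 jig.py 70 -27.2) 0.039 97.86
python3 -m creep '{"xyz":[[0,0,0],[0,0,0],[0,0,0]],"spin":[0,0,0]}' 40 15
python3 go.py $(python3 jig.py 70 -27.2) 0.039 97.86
```

```text
time_s: 27.3
ee_pos: [0.5348, 0.2825, 0.0403]
eef_rot: [3.14, -0.0, 1.707]
force: [-0.2, -0.1, -0.6]
grip_width: 0.0763
tool mm [ 0.7 -0.6  1.3] spin -0.001 F [-0.2 -0.1 -0.6] t 27.3
time_s: 27.68
ee_pos: [0.5339, 0.2822, 0.0395]
eef_rot: [-3.141, 0.0, 1.707]
force: [-5.8, -1.9, 5.6]
grip_width: 0.06
tool mm [0.9 0.3 0.5] spin -0.001 F [-5.8 -1.9  5.6] t 27.675
```

Both plates are gripped. Pressing toward the short fence.

```bash
python3 -m creep '{"xyz":[[1,0,0],[0,0,0]],"spin":[0,0]}'
python3 -m creep '{"xyz":[[1,0,0],[0,0,0]],"spin":[0,0]}'
python3 -m creep '{"xyz":[[0.7,0,0],[0,0,0]],"spin":[0,0]}'
python3 go.py $(python3 jig.py 70 -27.2) 0.039 97.86
```

```text
time_s: 27.92
ee_pos: [0.5339, 0.2823, 0.0395]
eef_rot: [-3.14, 0.002, 1.707]
force: [-4.8, -7.9, 8.7]
grip_width: 0.0599
time_s: 28.18
ee_pos: [0.5339, 0.2825, 0.0395]
eef_rot: [-3.14, 0.003, 1.707]
force: [-4.5, -15.2, 9.4]
grip_width: 0.0603
time_s: 28.42
ee_pos: [0.5338, 0.2827, 0.0394]
eef_rot: [-3.14, 0.004, 1.707]
force: [-4.5, -17.5, 9.0]
grip_width: 0.0597
tool mm [0.4 0.3 0.4] spin -0.001 F [ -4.5 -17.5   9. ] t 28.425
```

```bash
python3 -m creep '{"xyz":[[-2,-0.5,0],[0,0,0],[0,0,0],[0,0,0]],"spin":[0,0,0,0]}' 74
python3 -m creep '{"xyz":[[0,0,-20],[0,0,-40],[0,0,-20],[0,0,0]],"spin":[0,0,0,0]}'
python3 go.py $(python3 jig.py 32 -82) 0.12 97.86
```

```text
time_s: 28.92
ee_pos: [0.5337, 0.283, 0.0391]
eef_rot: [3.141, -0.0, 1.707]
force: [0.1, -0.3, -0.1]
grip_width: 0.0739
time_s: 29.42
ee_pos: [0.5345, 0.2833, 0.1217]
eef_rot: [3.138, -0.001, 1.707]
force: [0.6, 0.7, -0.5]
grip_width: 0.0742
tool mm [ 37.8 -55.3   1.5] spin -0.001 F [ 0.6  0.7 -0.5] t 29.425
```

```bash
python3 -m creep '{"xyz":[[19,-28,0],[19,-28,0],[0,0,0],[0,0,0],[0,0,0]],"spin":[0,0,0,0,0]}' 0 20
python3 -m creep '{"xyz":[[0,0,35],[0,0,35],[0,0,8],[0,0,0],[0,0,0]],"spin":[0,0,0,0,0]}'
python3 go.py $(python3 jig.py 32 -70) 0.04 97.86
```

```text
time_s: 30.05
ee_pos: [0.4736, 0.3124, 0.1188]
eef_rot: [-3.141, 0.0, 1.706]
force: [1.5, -0.4, 0.5]
grip_width: 0.0273
time_s: 30.68
ee_pos: [0.4738, 0.3132, 0.0425]
eef_rot: [3.14, -0.001, 1.707]
force: [0.2, -0.3, 0.0]
grip_width: 0.0008
tool mm [-0.  12.8  2.5] spin -0.001 F [ 0.2 -0.3  0. ] t 30.675
```

```bash
python3 -m creep '{"xyz":[[0,5,3],[0,5,0],[0,2.5,0],[0,0,0]],"spin":[0,0,0,0]}'
python3 -m creep '{"xyz":[[0,1,0],[0,0,0]],"spin":[0,0]}'
python3 -m creep '{"xyz":[[0,1,0],[0,0,0]],"spin":[0,0]}'
python3 go.py $(python3 jig.py 32 -70) 0.04 97.86
```

```text
time_s: 31.18
ee_pos: [0.4856, 0.3146, 0.0381]
eef_rot: [3.142, -0.0, 1.707]
force: [1.3, 0.0, -0.6]
grip_width: 0.0006
time_s: 31.42
ee_pos: [0.4864, 0.3148, 0.038]
eef_rot: [-3.142, -0.0, 1.707]
force: [0.3, -0.5, 0.3]
grip_width: 0.0005
time_s: 31.68
ee_pos: [0.4865, 0.3148, 0.038]
eef_rot: [-3.139, 0.0, 1.707]
force: [-8.9, -1.5, 5.6]
grip_width: 0.0003
tool mm [ 0.1 -0.  -2. ] spin -0.001 F [-8.9 -1.5  5.6] t 31.675
```

```bash
python3 -m creep '{"xyz":[[0,1,0],[0,0,0],[0,-2,0],[0,-4,0],[0,-4,-40]],"spin":[0,0,0,0,0]}'
python3 -m creep '{"xyz":[[0,-50,-50],[0,-60,-30],[-30,-60,0],[0,0,0]],"spin":[0,0,0,0]}' 50
python3 - <<'E'
from h import *
save('top','t7',(140,195,220,250),10)
save('scene','s7',(200,225,265,285),11)
E
```

```text
time_s: 32.3
ee_pos: [0.4771, 0.3128, 0.0761]
eef_rot: [-3.137, 0.002, 1.707]
force: [-0.0, -0.5, 0.3]
grip_width: 0.0003
time_s: 32.8
ee_pos: [0.3248, 0.2631, 0.1501]
eef_rot: [-3.141, 0.0, 1.708]
force: [0.2, -0.0, 0.1]
grip_width: 0.037
```

View pics/t7.png

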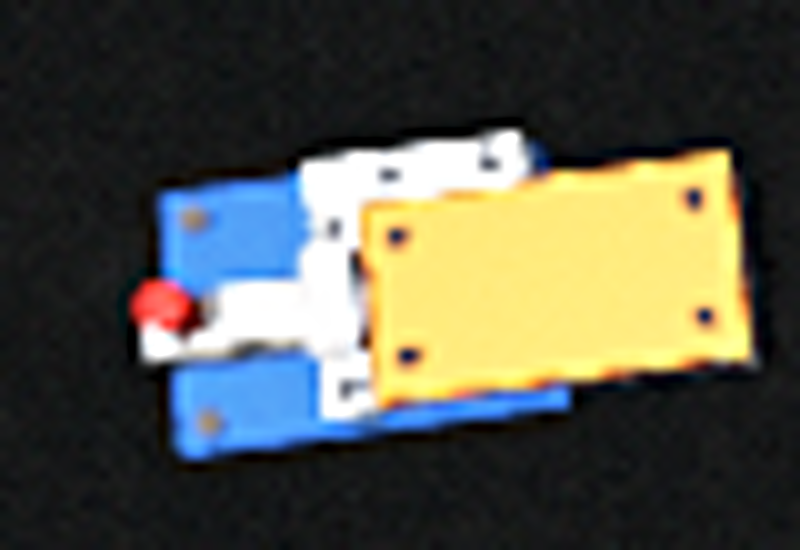

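View pics/s7.png

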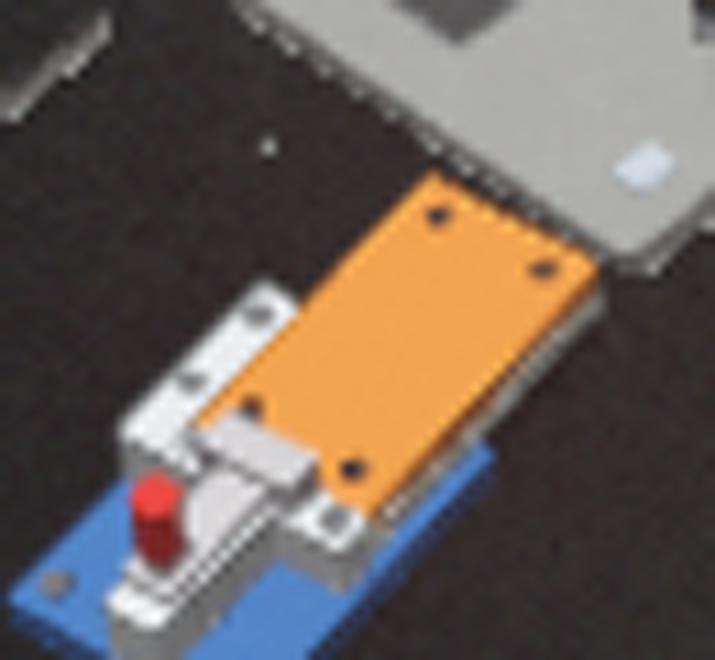

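The cover looks flush against both fences with no visible gap, and the white plate is directly beneath it. Now the knob, with its centre at top crop (162,305).

```bash
python3 - <<'E'
from fit import *
from jig import J
c,s=np.cos(J[2]),np.sin(J[2])
for n,uv in(('top',px((162,304),10,140,195)),('scene',px((157,493),11,200,225))):
    b=back(n,uv,.072);p=b[:2]-J[:2];print(b,(c*p[0]+s*p[1])*1e3,(-s*p[0]+c*p[1])*1e3)
E
python3 go.py $(python3 jig.py -50 -27.2) 0.15 97.86
```

```text
[0.51572862 0.40038823 0.072     ] -48.70294307006411 -29.319505487587946
[0.51507066 0.39988371 0.072     ] -48.29308577705445 -30.04024520194527
tool mm [110.  206.4   1.3] spin -0.001 F [1.  0.3 0.2] t 32.9
```

Run:
```python
from h import *
show(np.load('pics/top0.npy'),'mic',(0,40,220,270),2.6)
show(np.load('pics/scene0.npy'),'mics',(30,110,260,350),2.5)
for z in(.0,.1,.2,.3):
  print(z,proj('top',(.61,.44,z)),proj('top',(.43,.44,z)),proj('scene',(.61,.44,z)),proj('scene',(.43,.44,z)))
```

```text
0.0 [151.93256001 197.83543801] [148.0267016  256.83008452] [183.95005592 276.06973565] [225.95721878 309.12791139]
0.1 [140.86593952 190.38603457] [136.29850201 254.27788557] [180.25305021 254.08455017] [224.00118559 287.40772748]
0.2 [127.76336134 181.56614316] [122.34368773 251.24114816] [176.21577909 230.07588976] [221.85418434 263.56699615]
0.3 [112.00606666 170.95925145] [105.46166574 247.56741474] [171.78900038 203.75092341] [219.48681341 237.27923574]
```

View pics/mic.png

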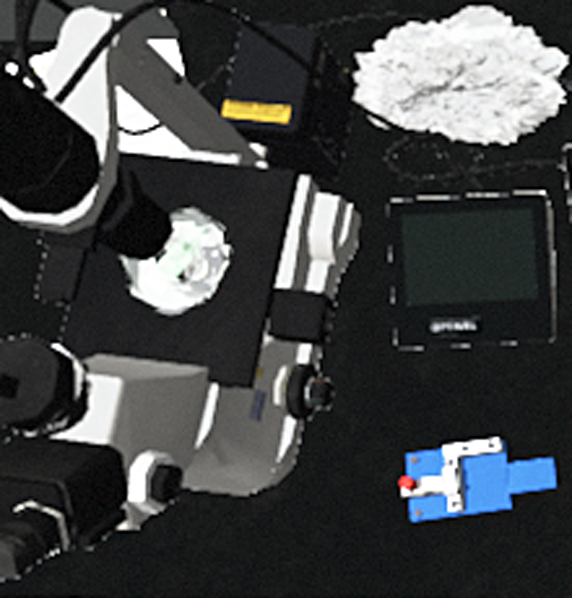

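View pics/mics.png

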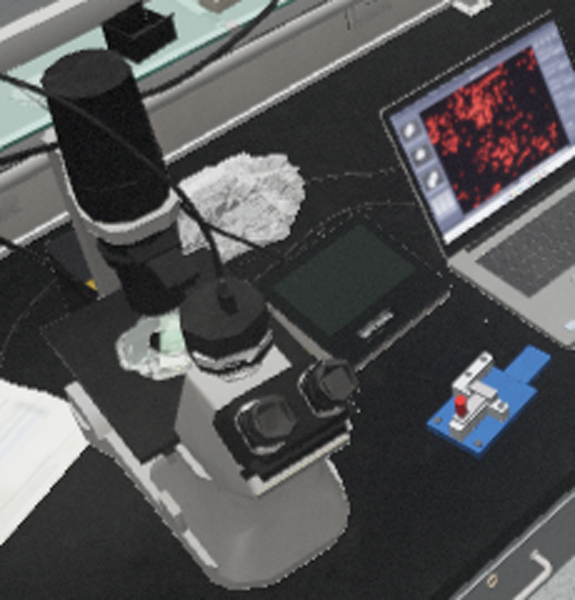

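Gripper-body corners project clear of the microscope. I'll move partway and check the wrist's clearance.

```bash
python3 -m creep '{"xyz":[[0,40,0],[0,50,0],[0,50,0],[30,40,0],[30,25,0]],"spin":[0,0,0,0,0]}' 50
python3 go.py $(python3 jig.py -48.5 -27.5) 0.15 97.86
python3 - <<'E'
from h import *
save('top','t8',(0,90,280,300),2.8)
save('scene','s8',(30,110,330,330),2.6)
E
```

```text
time_s: 33.52
ee_pos: [0.5253, 0.353, 0.1491]
eef_rot: [3.141, 0.0, 1.705]
force: [0.5, 0.6, -0.6]
grip_width: 0.0503
tool mm [48.  -1.3 -0.9] spin -0.003 F [ 0.5  0.6 -0.6] t 33.525
```

View pics/t8.png

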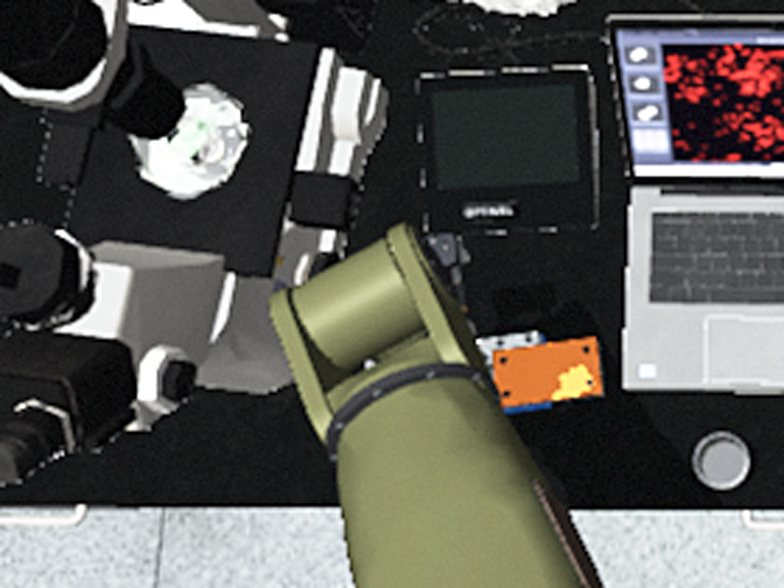

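View pics/s8.png

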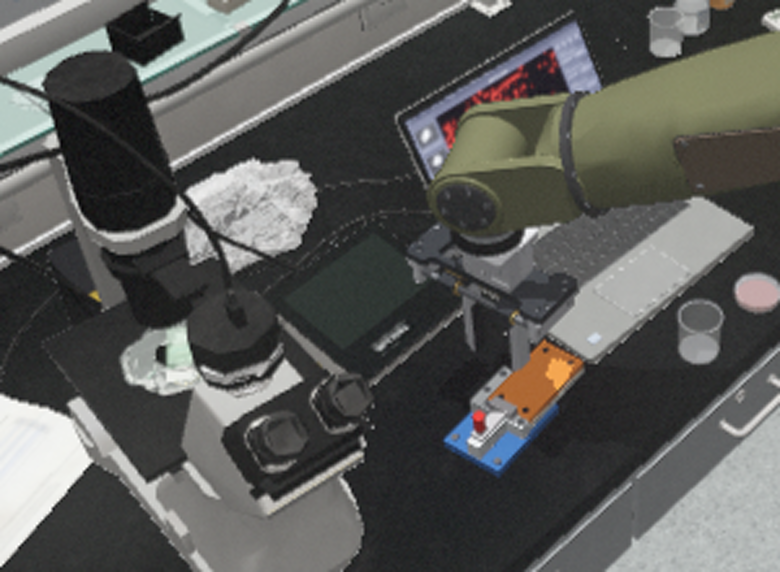

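Run:
```python
from h import *
for a,b in (((64,224),(162.7,262)),((69,224),(170,258)),((100,195),(195,183))):
  pass
for z in(.1,.15,.2,.25,.3,.35):
  print(z,back('top',(66,224),z).round(3),back('scene',(165,260),z).round(3),'wrist',back('top',(97,197),z+.1).round(3),back('scene',(195,183),z+.1).round(3))
```

```text
0.1 [0.513 0.642 0.1  ] [0.625 0.484 0.1  ] wrist [0.569 0.516 0.2  ] [0.719 0.272 0.2  ]
0.15 [0.505 0.616 0.15 ] [0.587 0.507 0.15 ] wrist [0.558 0.493 0.25 ] [0.673 0.308 0.25 ]
0.2 [0.498 0.589 0.2  ] [0.549 0.531 0.2  ] wrist [0.547 0.47  0.3  ] [0.627 0.343 0.3  ]
0.25 [0.491 0.562 0.25 ] [0.511 0.554 0.25 ] wrist [0.536 0.447 0.35 ] [0.581 0.379 0.35 ]
0.3 [0.483 0.536 0.3  ] [0.473 0.578 0.3  ] wrist [0.526 0.423 0.4  ] [0.535 0.414 0.4  ]
0.35 [0.476 0.509 0.35 ] [0.434 0.601 0.35 ] wrist [0.515 0.4   0.45 ] [0.489 0.449 0.45 ]
```

The right eyepiece is at about y=0.55. The wrist's outer edge will reach about 0.47, so there is room.

```bash
python3 -m creep '{"xyz":[[24,-0.6,0],[24,-0.7,0],[0,0,0],[0,0,0]],"spin":[0,0,0,0]}'
python3 go.py $(python3 jig.py -48.5 -27.5) 0.077 97.86
python3 - <<'E'
from h import *
save('scene','s9',(180,200,280,290),7)
E
```

```text
time_s: 34.12
ee_pos: [0.5148, 0.3993, 0.1502]
eef_rot: [3.142, 0.0, 1.707]
force: [1.0, -0.8, -0.1]
grip_width: 0.0501
tool mm [ 0.8  2.9 73.2] spin -0.001 F [ 1.  -0.8 -0.1] t 34.125
```

View pics/s9.png

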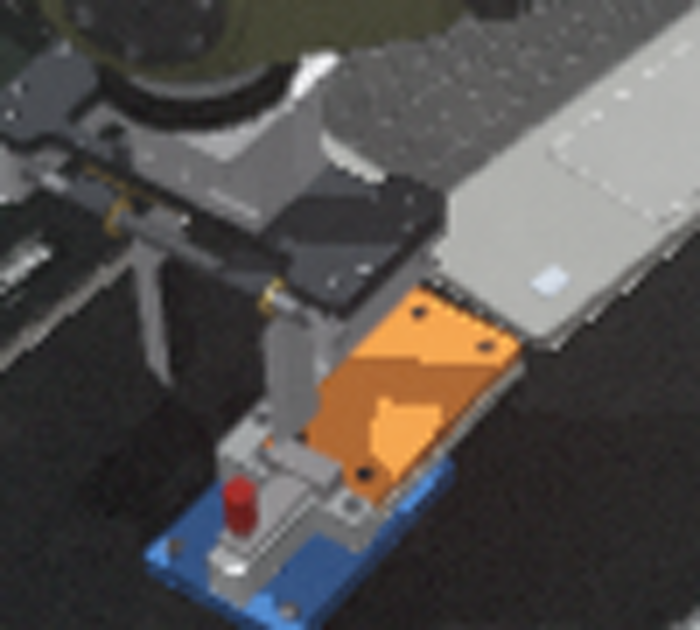

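```bash
python3 -m creep '{"xyz":[[0.5,2.7,25],[0,0,30],[0,0,17],[0,0,0],[0,0,0]],"spin":[0,0,0,0,0]}'
python3 go.py $(python3 jig.py -48.5 -27.5) 0.077 97.86
python3 - <<'E'
from h import *
save('scene','s10',(180,200,280,290),7)
E
```

```text
time_s: 34.8
ee_pos: [0.518, 0.4005, 0.0795]
eef_rot: [3.14, -0.001, 1.707]
force: [0.2, -0.3, 0.4]
grip_width: 0.0502
tool mm [-0.  -0.4  2.5] spin -0.001 F [ 0.2 -0.3  0.4] t 34.8
```

View pics/s10.png

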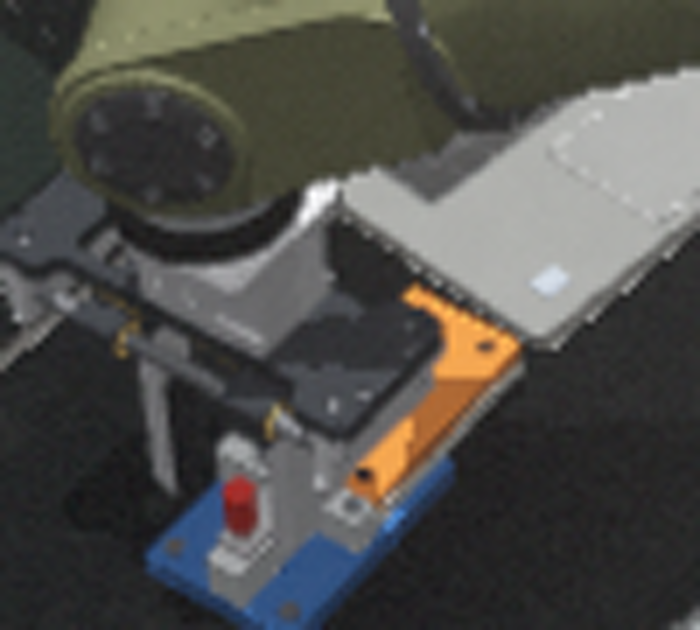

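```bash
python3 -c "
from h import *
o=ctrl.get_obs();print((proj('scene',[*o['ee_pos'][:2],.072])-[180,200])*7)"
python3 -m creep '{"xyz":[[0,0,0],[0,0,0],[0,0,0],[0,0,0]],"spin":[0,0,0,0]}' 5 12
```

```text
[230.56267895 482.74005527]
time_s: 35.35
ee_pos: [0.5174, 0.4003, 0.0782]
eef_rot: [-3.141, 0.0, 1.707]
force: [-12.8, -0.7, 2.7]
grip_width: 0.0139
```

The knob is gripped (13.9 mm). I'll relieve the sideways load and slide along jig +x.

```bash
python3 -m creep '{"xyz":[[0,-1.7,0],[0,0,0]],"spin":[0,0]}'
python3 -m creep '{"xyz":[[-4,0,0],[-5,0,0],[-5,0,0],[-4,0,0],[0,0,0]],"spin":[0,0,0,0,0]}'
python3 go.py $(python3 jig.py -22 -27.5) 0.077 97.86
```

```text
time_s: 35.6
ee_pos: [0.5169, 0.4001, 0.0783]
eef_rot: [3.139, -0.001, 1.707]
force: [9.0, 2.1, -4.9]
grip_width: 0.0137
time_s: 36.22
ee_pos: [0.5195, 0.3821, 0.0783]
eef_rot: [3.139, -0.0, 1.706]
force: [10.0, 2.5, -4.7]
grip_width: 0.0138
tool mm [-8.   0.6  1.3] spin -0.002 F [10.   2.5 -4.7] t 36.225
```

```bash
python3 -m creep '{"xyz":[[-3,0.7,0],[-3,0,0],[0,0,0]],"spin":[0,0,0]}'
python3 -m creep '{"xyz":[[-1,0,0],[0,0,0]],"spin":[0,0]}'
python3 -m creep '{"xyz":[[-1,0,0],[0,0,0]],"spin":[0,0]}'
python3 -m creep '{"xyz":[[-1,0,0],[0,0,0]],"spin":[0,0]}'
python3 go.py $(python3 jig.py -22 -27.5) 0.077 97.86
```

```text
time_s: 36.6
ee_pos: [0.5204, 0.3763, 0.0782]
eef_rot: [3.14, -0.0, 1.707]
force: [5.2, 0.7, -2.7]
grip_width: 0.0137
time_s: 36.85
ee_pos: [0.5205, 0.3756, 0.0783]
eef_rot: [3.14, -0.001, 1.707]
force: [5.6, 2.9, -2.7]
grip_width: 0.0138
time_s: 37.1
ee_pos: [0.5206, 0.3746, 0.0783]
eef_rot: [3.14, -0.001, 1.707]
force: [4.6, 2.1, -2.2]
grip_width: 0.0136
time_s: 37.35
ee_pos: [0.5208, 0.3736, 0.0783]
eef_rot: [3.14, -0.001, 1.707]
force: [5.3, 4.8, -2.7]
grip_width: 0.0134
tool mm [0.5 0.5 1.3] spin -0.001 F [ 5.3  4.8 -2.7] t 37.35
```

```bash
python3 -m creep '{"xyz":[[-1,0,0],[0,0,0]],"spin":[0,0]}'
python3 -m creep '{"xyz":[[-1,0,0],[0,0,0]],"spin":[0,0]}'
python3 -m creep '{"xyz":[[-1,0,0],[0,0,0]],"spin":[0,0]}'
python3 go.py $(python3 jig.py -22 -27.5) 0.077 97.86
```

```text
time_s: 37.6
ee_pos: [0.5208, 0.3734, 0.0783]
eef_rot: [3.139, -0.002, 1.707]
force: [5.4, 8.3, -5.0]
grip_width: 0.0134
time_s: 37.85
ee_pos: [0.5208, 0.3731, 0.0784]
eef_rot: [3.139, -0.003, 1.707]
force: [6.1, 13.9, -6.0]
grip_width: 0.0138
time_s: 38.1
ee_pos: [0.5209, 0.3724, 0.0785]
eef_rot: [3.139, -0.004, 1.707]
force: [4.8, 14.7, -5.5]
grip_width: 0.0137
tool mm [1.7 0.6 1.5] spin -0.001 F [ 4.8 14.7 -5.5] t 38.1
```

Stop reached after ~27 mm of travel (5.5→32). Releasing and retreating.

```bash
python3 -m creep '{"xyz":[[1.5,0.5,0],[0,0,0]],"spin":[0,0]}'
python3 -m creep '{"xyz":[[0,0,0],[0,0,0],[0,0,0]],"spin":[0,0,0]}' 50
python3 -m creep '{"xyz":[[0,0,-20],[0,0,-40],[0,0,-30],[0,-50,0],[0,-60,0]],"spin":[0,0,0,0,0]}'
python3 -m creep '{"xyz":[[-30,-60,0],[-30,-40,0],[0,0,0]],"spin":[0,0,0]}'
python3 - <<'E'
from h import *
save('top','t11',(140,195,220,250),10)
save('scene','s11',(200,225,265,285),11)
E
```

```text
time_s: 38.35
ee_pos: [0.521, 0.3727, 0.0784]
eef_rot: [3.141, -0.001, 1.707]
force: [2.0, 6.0, -1.1]
grip_width: 0.014
time_s: 38.72
ee_pos: [0.5209, 0.3718, 0.0781]
eef_rot: [-3.141, 0.0, 1.707]
force: [-0.1, -0.1, 0.3]
grip_width: 0.0402
time_s: 39.35
ee_pos: [0.4111, 0.3567, 0.1696]
eef_rot: [3.14, -0.001, 1.706]
force: [-0.8, 1.2, 0.4]
grip_width: 0.0502
time_s: 39.72
ee_pos: [0.3233, 0.2855, 0.1697]
eef_rot: [3.14, -0.001, 1.707]
force: [0.2, -0.4, 1.0]
grip_width: 0.05
```

View pics/t11.png

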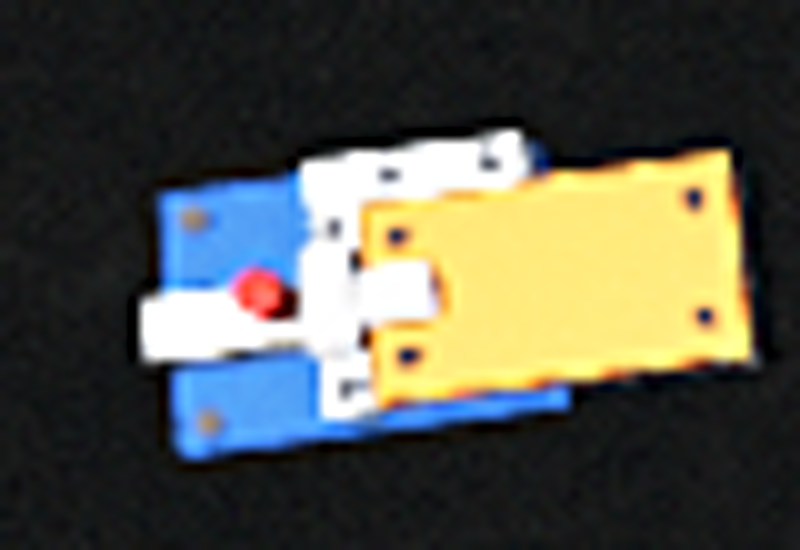

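View pics/s11.png

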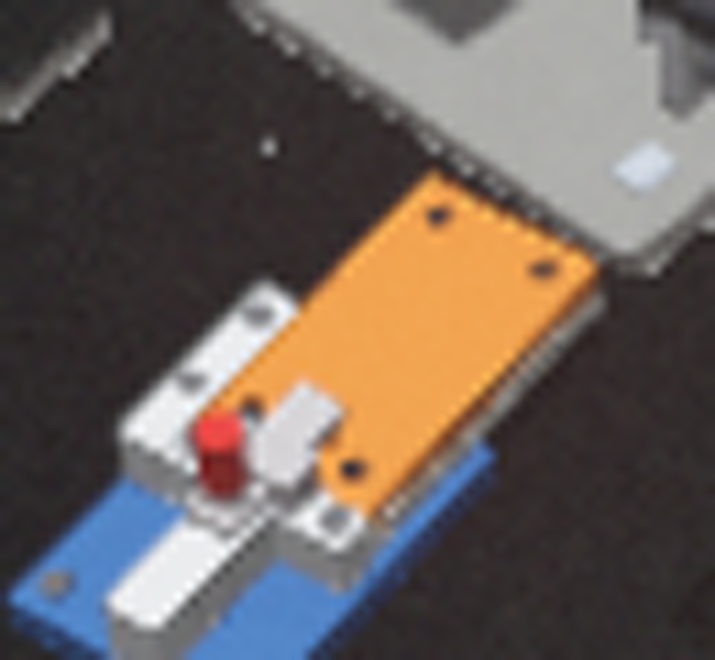

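Run:
```python
from fit import *
from jig import J
c,s=np.cos(J[2]),np.sin(J[2])
for n,uv,z in(('top',px((260,292),10,140,195),.072),('scene',px((219,431),11,200,225),.072),('top',px((437,290),10,140,195),.045),):
    b=back(n,uv,z);p=b[:2]-J[:2];print((c*p[0]+s*p[1])*1e3,(-s*p[0]+c*p[1])*1e3)
# plate cover fit
C=[(0,0,34),(110,0,34),(110,-60,34),(0,-60,34)]
o=[('top',X,px(p,10,140,195)) for X,p in zip(C,[(360,205),(730,150),(753,357),(378,408)])]
o+=[('scene',X,px(p,11,200,225)) for X,p in zip(C[1:],[(435,172),(600,268),(375,518)])]
x,r=fit(o,J);print(x,J,r.round(1).tolist())
im=ctrl.camera('top');show(im,'t12')
```

```text
-20.681781675296445 -29.513579130402793
-22.525566221143098 -30.363974704809127
23.452828509218655 -30.619038213280884
[ 0.5506073   0.35556685 -1.42366362] (0.55143, 0.35615, -1.43368) [[-0.0, 0.2], [-0.0, 0.5], [-0.1, -0.2], [0.1, -0.1], [-0.3, 0.3], [0.4, -0.6], [-0.3, -0.2]]
```

View pics/t12.png

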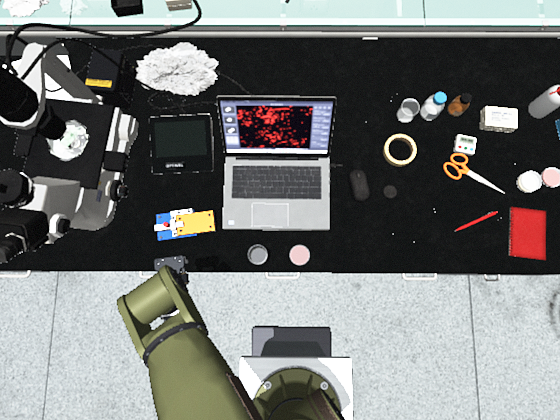

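```bash
python3 -c "
from station import ctrl
print(ctrl.get_obs()['force'].round(1)); ctrl.hand_in()"
```

```text
[ 0.2  0.1 -1.1]
the job is handed in; nothing more can be done
```

The flow chip is made up in the jig and the job is handed in, at about 40 s of the 72 s allowed. The white plate went in first and the orange cover on top. I pressed each against both fences, then squared the stack, slid the bolt to its stop and backed the arm off clear of everything.

**Squaring:** I skipped the planned push on the plates' outer end because the laptop left too little finger room. Instead I gripped both plates together and pressed them against the short fence at about 17 N. I then pushed the long side against the long fence with closed fingers. Contact came at the same position as before, to within about 0.1 mm.

**Last checks:**
- **Cover:** its fitted position matches the jig's to within about 1 mm and 0.6°, and I saw no gap at either fence.
- **White plate:** only its edge shows under the cover, so its final seating rests on the contact forces.
- **Bolt:** it moved about 27 mm and stopped hard. The two cameras put the knob at jig x = -20.7 and -22.5 mm, against -22 mm for home.
- **Bystanders:** the petri dish, beaker, cap and mouse appear where they started.

**Disagreement:** the plates met the long fence about 2.8 mm beyond where the images put it. That is slightly more than the stated calibration error, so I went by contact rather than the images.

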